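# Fish the stirring stick out from under the ware boards

### The arm

A 6-joint arm with a two-finger parallel gripper is mounted at the origin on the work surface. World frame = base frame: x ahead of the robot, y to its left, z up, the work surface at z = 0. Lengths are in mm, angles in rad, forces in N, time in s.
With the tool pointing down it reaches from about 250 to 800 mm from the base axis. Payload 3.9 kg.
Tool frame: the origin (TCP) lies on the centre line of the jaws, within the pads' length; the fingertips stand manip.tip_reach ahead of it and the grasp point (between the pads) lies 2 mm behind it (manip.tip_reach is the distance from the TCP to the fingertips, in mm); z points along the fingers, y is the direction in which the jaws open and shut (so a half turn about z gives the same grasp; the last joint's range is limited). The gripper opens to 85 mm and grips with 20 to 120 N. Pads are 22 mm wide; open, the fingers measure 114 mm over their backs; the gripper's body (76 mm by 85 mm) begins 54 mm behind the grasp point. The pads swing forward as they close: fully open they stand 13 mm farther back than shut.
Start: joints at [-1.2, 0.26, -0.138, 1.173, 0, 1.571], TCP at [190.234, -489.312, 221.004] pointing down, gripper open.
Joint ranges: [-2.78, 2.78], [-0.83, 1.72], [-1.28, 1.37], [-1.9, 2.12], [-1.57, 1.48], [-3.14, 3.14]. Speed limits (rad/s): [2.57, 2.57, 3.14, 3.14, 3.14, 3.14].

### API

Orientations are given as a 3x3 rotation matrix whose columns are the frame's x, y, z axes.
In Python, from bench import manip gives the robot as it stands.
- The arm moves only by the tool carry_out, never from a script. Its argument "targets" is a list that holds one entry, the list of rows, each a list of 7 numbers: the shift along the tool's x, y, z in cm, then the turn, a rotation vector about the tool's x, y, z in rad, then the opening in per cent of the stroke, from 0 (shut) to 100 (fully open). A call has 1 to 5 rows; each row shifts and turns the commanded pose from where the row before left it, along the tool's axes as they then stand; what a row does not reach is not made up. A row lasts 1/12 s, in which the tool goes at most 41.7 mm and 7.16 degrees, less where a joint would pass 70% of its speed; a pose out of reach is approached as far as the arm can. A call with a gripper value outside its range is refused whole. The fingers move at their own pace and stop on an object; the grip force is fixed at half the most. Time passes only in rows, so rows that do not move let the fingers close. It gives the time, the measured TCP pose, the force and the opening at its end, in the units of the state.
- manip.observe(): the state, without advancing time (a new reading comes with each control period).
- manip.grab_frame(name): name is "scene" or "top"; returns (picture, depth): 480x640x3 uint8, red, green, blue; 480x640 float32, mm along the optical axis (not along the pixel's ray), 0 where there is no reading.
- manip.camera_model(name): a dict with "vfov" (degrees; the focal length in pixels is half the picture's height over the tangent of half this angle, whatever the lens; pixels are square), "cx", "cy" (the principal point, pixels), "R" (3x3) and "t" (3): a world point X has camera coordinates R X + t. Camera axes: x right, y down, z forward; pixel columns grow to the right and rows downward; lengths in mm; the calibration is good to about 2 mm. A picture is of the moment at which its call begins. camera_model takes no time and is no camera call.
- manip.job_done(): hands the job in, once; it reports no verdict.
The state is a dict: "time": time; "joint_positions": joint angles; "joint_velocities": joint speeds; "tau": joint torques, N m; "tcp_pos": TCP position; "orientation": TCP orientation; "force": force on the tool from outside, world axes, zero at the start; "torque": the same for the moment, N m; "finger_gap": opening from 0.0 (shut) to 1.0 (fully open).
Only numpy, scipy, OpenCV 4.12 (cv2) and the standard library are available. Lean on these libraries where they do the work, as an engineer would, in place of code of your own. Each camera call takes 0.05 s, during which the arm holds its last target. There are 200 camera calls.

### The job

The wooden stirring stick lies on the drip bars inside the white glaze tank, with both its ends under the two dark boards screwed across the top, and it is too long to lift straight out of the gap. Take hold of it through the gap, slide and tilt it so that one end (either one) comes up through the gap while the other is still under its board, and draw it out slantwise. Finish while still holding it in the gripper, about level and still, with the whole stick at least 10 cm above the boards and touching nothing else; leave the cup and the tile on the boards, and the orange and the blue jar beside the tank, where they are.

Things in the scene. Friction and masses are not known exactly. Their poses are not given: they have to be found in the camera images.
- tank: white open-topped rectangular tank, empty, fixed to the table, pose differs from run to run; origin at the centre of its underside, z up, y along its length, x across its width (at yaw 0 its length lies along world y). Outside 212 (x) x 482 (y), rim at z = 90; walls and floor 6 thick (floor's top at z = 6; inside 200 x 470). Boards and bars on it: see the points below
- board_left (a point): middle of the top of the dark brown board fixed on the tank's rim at its +y end (tank frame: y = 160.5, z = 105). The board is 212 wide (x), covers tank y from 80 to 241 and is 15 thick: underside at z = 90, top at z = 105
- board_right (a point): the same for the like board at the tank's -y end: covers tank y from -80 to -241, underside at z = 90, top at z = 105
- gap (a point): middle of the gap between the two boards, level with their tops (tank frame 0, 0, 105). The gap is the tank's only opening: 160 along tank y by 200 along tank x
- bars (a point): point midway between the tops of the two steel drip bars in the tank (tank frame 0, 0, 58). The bars are 10 x 10, run along tank x over the full width at y = 60 and y = -60, tops at z = 58. Below and beyond them the tank is empty down to the floor at z = 6
- stick: straight beech stick, 290 long (own y) x 26 wide (x) x 16 thick (z), 60 to 120 g, balanced at its middle, the last 50 at its +y end blue; origin at the middle of its underside. It starts lying flat on both drip bars (underside at z = 58, top 16 below the boards' undersides), along the tank's y to within 4 degrees, blue end towards the tank's +y, its middle within 25 of the middle of the gap
- end_blue (a point): centre of the stick's blue end face (145 from its middle, 8 above its underside)
- end_plain (a point): centre of the stick's plain end face (145 from its middle, 8 above its underside)
- cup: small open terracotta cup, 60 dia x 60 tall, standing upright on one of the two boards (which one differs), about 195 from the tank's middle; origin at the centre of its underside; leave it alone
- tile: flat white glaze test tile with a green stripe, 60 x 50 x 8, lying on the other board, about 195 from the tank's middle; origin at the centre of its underside; leave it alone. The stick can be drawn out freely above this low tile
- jar_orange: bystander: white glaze jar with an orange band, 72 dia x 95 tall, standing on the table beyond one of the tank's ends (which one differs); origin at the centre of its underside
- jar_blue: bystander: white glaze jar with a blue band, 72 dia x 95 tall, standing on the table beyond one of the tank's ends (which one differs); origin at the centre of its underside

How it is judged (in metres and radians):
On the way:
1. the stick slants through the gap: one end above the boards, the other still inside the tank under a board (((height (world z) of end_blue above 0.115 m and height (world z) of end_plain below 0.085 m and angle between stick's own y axis and vertical below 1.4 rad and (y of end_plain in the frame of tank above 0.08 m or y of end_plain in the frame of tank below -0.08 m) and y of end_plain in the frame of tank between -0.24 and 0.24 m and x of end_plain in the frame of tank between -0.106 and 0.106 m) or (height (world z) of end_plain above 0.115 m and height (world z) of end_blue below 0.085 m and angle between stick's own y axis and vertical above 1.742 rad and (y of end_blue in the frame of tank above 0.08 m or y of end_blue in the frame of tank below -0.08 m) and y of end_blue in the frame of tank between -0.24 and 0.24 m and x of end_blue in the frame of tank between -0.106 and 0.106 m))), for 0.1 s.
At the end, for the whole second after the job is handed in: The fingers hold the stick (grip over 1 N) still (under 30 mm/s and 0.2 rad/s) and within 0.25 rad of level, both ends at least 100 mm above the boards' tops, and it touches none of tank, cup and tile (height (world z) of each of end_blue, end_plain above 0.205 m and angle between stick's own y axis and vertical between 1.32 and 1.82 rad and contact force between stick and the fingers above 1 N and contact force between stick and tank below 0.1 N and contact force between stick and cup below 0.1 N and contact force between stick and tile below 0.1 N and linear speed of stick below 0.03 m/s and angular speed of stick below 0.2 rad/s); the arm keeps its last pose, push and grip.
It fails at once if the cup or the tile on the boards is shifted by more than 20 mm or the cup tipped (distance of any of cup, tile from where it was at the start of the episode above 0.02 m or angle between cup's own z axis and vertical above 0.5 rad).
It fails at once if the orange or the blue jar is shifted by more than 30 mm (distance of any of jar_orange, jar_blue from where it was at the start of the episode above 0.03 m).
It also fails if it takes over 42 s, if anything falls off the work surface, if the arm or the gripper's body presses on something with over 40 N, if the wrist force passes 120 N, or if a joint passes its speed limit or range.

## Working session

There is one attempt and no reset: what is moved stays moved. The work goes in short steps, Python scripts to look and compute and a tool call to move; the robot and the scene stay as the last step left them, time stands still between calls to the robot, and variables do not carry over. Pictures are saved under pics/ and viewed, about 8 in all and at most 12, crops included, and the job is handed in when it is done.

Besides the shell and the picture viewer there is one more tool, called as name(argument=value, ...) on one line, values as JSON. carry_out: Moves the arm, as the interface text tells. Its arguments: {"type":"object","properties":{"targets":{"type":"array"}},"required":["targets"]}

```bash
mkdir -p pics; ls
cat > h.py <<'E'
import numpy as np,cv2
from bench import manip
def cam(n):
    c=manip.camera_model(n); f=240/np.tan(np.radians(c["vfov"])/2); return c,f
def cloud(n,d):
    c,f=cam(n); v,u=np.mgrid[:480,:640]
    P=np.stack([(u-c["cx"])/f*d,(v-c["cy"])/f*d,d],-1)
    W=(P-np.array(c["t"]))@np.array(c["R"]); W[d==0]=np.nan; return W
def proj(n,X):
    c,f=cam(n); q=np.array(c["R"])@X+c["t"]; return f*q[0]/q[2]+c["cx"],f*q[1]/q[2]+c["cy"]
def grab(n,name):
    im,d=manip.grab_frame(n); cv2.imwrite(f"pics/{name}.png",im[:,:,::-1]); np.savez(f"pics/{name}.npz",im=im,d=d); return im,d,cloud(n,d)
E
python3 - <<'E'
from h import *
print(manip.tip_reach); print({k:manip.camera_model("top")[k] for k in("vfov","cx","cy","R","t")},manip.camera_model("scene"))
grab("top","t0"); grab("scene","s0"); s=manip.observe(); print(s["tcp_pos"],s["orientation"],s["time"])
E
```

```text
pics
17.0
{'vfov': 45.83398603847324, 'cx': 314.89944277377697, 'cy': 230.40372361409032, 'R': array([[ 0.00944105, -0.99979267,  0.01804125],
       [-0.99806632, -0.01053017, -0.06125951],
       [ 0.06143679, -0.01742801, -0.99795881]]), 't': array([ -20.01589593,  582.00091624, 1545.82958116])} {'vfov': 44.10200488101316, 'cx': 316.30932859347695, 'cy': 241.72795783626432, 'R': array([[ 0.32601081,  0.94532985,  0.00827225],
       [ 0.49185786, -0.16213866, -0.85544544],
       [-0.80733685,  0.28295323, -0.51782687]]), 't': array([-185.80830185, -198.16009405, 1887.06312395])}
[ 190.02149429 -488.71514829  220.22008282] [[ 9.32015473e-01  3.62417867e-01 -6.69388368e-04]
 [ 3.62418486e-01 -9.32013912e-01  1.70556005e-03]
 [-5.75383691e-06 -1.83220707e-03 -9.99998321e-01]] 0.1
```

View pics/t0.png

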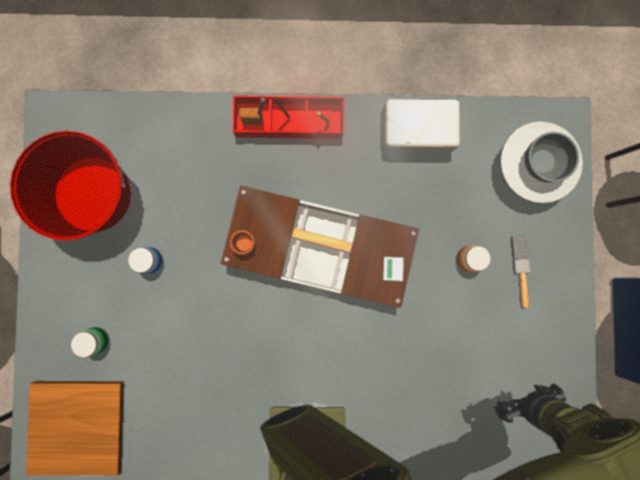

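View pics/s0.png

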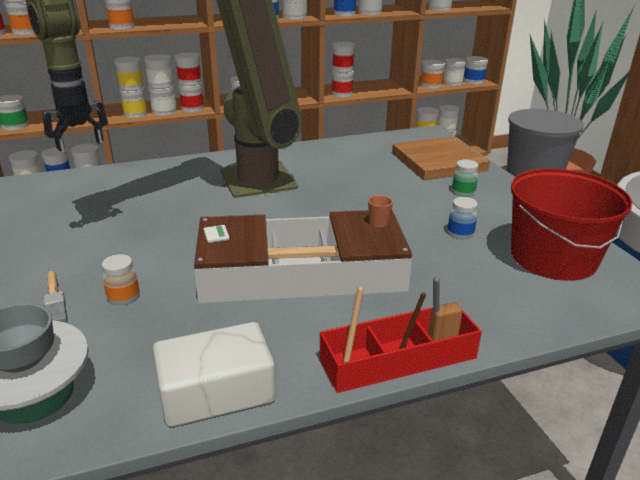

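```bash
cat > m.py <<'E'
from h import *
z=np.load("pics/t0.npz"); im=z["im"]; W=cloud("top",z["d"]); hsv=cv2.cvtColor(im,cv2.COLOR_RGB2HSV)
H=W[...,2]; v,u=np.mgrid[:480,:640]; roi=(u>210)&(u<430)&(v>175)&(v<315)
b=roi&(H>98)&(H<125); P=W[b]; print("board z",np.nanmedian(P[:,2]))
r=cv2.minAreaRect(P[:,:2].astype(np.float32)); print("boards",r)
c=np.array(r[0]); bx=cv2.boxPoints(r); e=max([(bx[1]-bx[0]),(bx[2]-bx[1])],key=np.linalg.norm); e=e/np.linalg.norm(e); e=e*np.sign(e[1])
ex=np.array([e[1],-e[0]]); print("tank c",c,"yaw",np.degrees(np.arctan2(-e[0],e[1])))
T=lambda X:np.stack([(X-c)@ex,(X-c)@e],-1)
bt=T(P[:,:2]); print("gap edges",bt[(bt[:,1]<0)&(abs(bt[:,0])<80),1].max(),bt[(bt[:,1]>0)&(abs(bt[:,0])<80),1].min())
s=roi&(H>60)&(H<92)&(hsv[...,1]>90)&(hsv[...,2]>120); S=W[s]; t=T(S[:,:2]); k=(abs(t[:,1])<72)&(abs(t[:,0])<60); S=S[k];t=t[k]
print("stick n",len(S),"z",np.median(S[:,2]))
for a in range(-70,70,20):
    q=t[(t[:,1]>=a)&(t[:,1]<a+20)]; print(a+10,len(q),q[:,0].min() if len(q) else 0,q[:,0].max() if len(q) else 0)
vx=cv2.fitLine(t.astype(np.float32),cv2.DIST_L2,0,.01,.01).ravel(); print("line",vx)
cu=roi&(H>135)&(H<185); print("cup",T(np.nanmedian(W[cu][:,:2],0)),np.nanmax(H[cu]))
E
python3 m.py
python3 - <<'E'
import cv2
im=cv2.imread('pics/s0.png')[190:310,180:420]
cv2.imwrite('pics/s0c.png',cv2.resize(im,None,fx=3.3,fy=3.3,interpolation=cv2.INTER_CUBIC))
E
```

```text
board z 105.15497931136574
boards ((536.6585083007812, -25.192291259765625), (482.9288330078125, 212.35670471191406), 76.95923614501953)
tank c [536.6585083  -25.19229126] yaw -13.040762
gap edges -79.40867804065 79.8793435077576
stick n 522 z 73.40776075822774
-60 72 4.283141013033563 30.084331482763584
-40 72 4.6665796668695805 29.70902948520986
-20 72 5.0083585861036095 29.995479592369662
0 71 5.9375554079592145 30.735018475480896
20 74 5.992924061356421 31.285254631224852
40 72 6.712312832579211 32.77577112094813
60 73 7.028737306846657 32.62179349821141
line [ 0.02573762  0.9996687  18.14631     0.17296419]
cup [-36.09684219 203.39795587] 172.38558534044955
```

View pics/s0c.png

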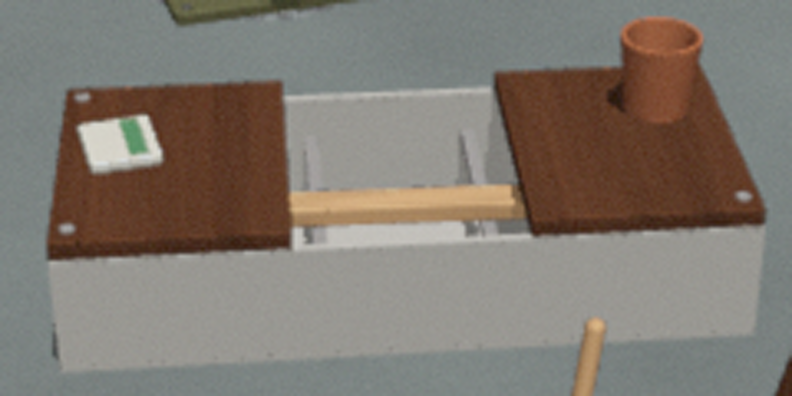

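carry_out(targets=[[[3.22,-1.77,0,0,0,0,100],[3.22,-1.77,0,0,0,0,100],[3.22,-1.77,0,0,0,0,100],[3.22,-1.77,0,0,0,0,100],[3.22,-1.77,0,0,0,0,100]]])

```text
time: 0.52
tcp_pos: [308.7, -346.9, 220.6]
orientation: [[0.932, 0.362, -0.0], [0.362, -0.932, 0.001], [-0.0, -0.001, -1.0]]
force: [1.1, 1.0, -0.7]
finger_gap: 1.004
```

carry_out(targets=[[[3.22,-1.77,0,0,0,0,100],[3.22,-1.77,0,0,0,0,100],[3.22,-1.77,0,0,0,0,100],[3.22,-1.77,0,0,0,0,100],[3.22,-1.77,0,0,0,0,100]]])

```text
time: 0.93
tcp_pos: [426.8, -205.9, 220.7]
orientation: [[0.932, 0.362, -0.001], [0.362, -0.932, 0.0], [-0.0, -0.0, -1.0]]
force: [0.5, 0.0, -0.4]
finger_gap: 1.001
```

carry_out(targets=[[[3.22,-1.77,0,0,0,0,100],[3.22,-1.77,0,0,0,0,100],[3.22,-1.77,0,0,0,0,100],[3.22,-1.77,0,0,0,0,100],[3.22,-1.77,0,0,0,0,100]]])

```text
time: 1.35
tcp_pos: [544.8, -65.1, 220.6]
orientation: [[0.932, 0.363, -0.001], [0.363, -0.932, -0.0], [-0.001, -0.0, -1.0]]
force: [0.8, -1.4, 0.4]
finger_gap: 1.0
```

carry_out(targets=[[[0,0,0,0,0,-0.095,100],[0,0,0,0,0,-0.095,100],[0,0,0,0,0,-0.095,100],[0,0,0,0,0,-0.095,100],[0,0,0,0,0,-0.095,100]]])

```text
time: 1.77
tcp_pos: [543.9, -66.6, 220.4]
orientation: [[0.659, 0.752, -0.001], [0.752, -0.659, 0.0], [-0.001, -0.001, -1.0]]
force: [0.3, -0.6, 0.6]
finger_gap: 1.0
```

carry_out(targets=[[[0,0,0,0,0,-0.095,100],[0,0,0,0,0,-0.095,100],[0,0,0,0,0,-0.095,100],[0,0,0,0,0,-0.095,100],[0,0,0,0,0,-0.095,100]]])

```text
time: 2.18
tcp_pos: [543.8, -66.8, 220.4]
orientation: [[0.243, 0.97, -0.001], [0.97, -0.243, 0.0], [-0.0, -0.001, -1.0]]
force: [-1.0, -0.0, 0.9]
finger_gap: 1.005
```

```bash
cat > st.py <<'E'
from h import *
s=manip.observe(); R=np.array(s["orientation"]); p=np.array(s["tcp_pos"]); c=np.array([536.66,-25.19]); e=np.array([.2256,.9742]); ex=np.array([.9742,-.2256])
def rep():
    print("t",s["time"],"p",p.round(1),"tank xy",((p[:2]-c)@ex).round(1),((p[:2]-c)@e).round(1),"yaw y",np.degrees(np.arctan2(R[1,1],R[0,1])).round(2),"F",np.round(s["force"],1),"gap",s["finger_gap"]); print(R.round(3).tolist(),np.round(s["joint_positions"],2))
def todo(g): print("tool move cm",(R.T@(np.array(g)-p)/10).round(2))
E
python3 - <<'E'
from st import *
rep(); todo([544.7,-66.1,64])
E
```

```text
t 2.1833 p [543.8 -66.8 220.4] tank xy 16.3 -38.9 yaw y -14.06 F [-1.  -0.   0.9] gap 1.0053584086712821
[[0.243, 0.97, -0.001], [0.97, -0.243, 0.0], [-0.0, -0.001, -1.0]] [-0.12  0.3  -0.08  1.19 -0.    1.69]
tool move cm [ 0.09  0.09 15.64]
```

carry_out(targets=[[[0.09,0.09,2.2,0,0,0.008,100],[0,0,2.2,0,0,0,100],[0,0,2.2,0,0,0,100],[0,0,2.2,0,0,0,100],[0,0,2.2,0,0,0,100]]])

```text
time: 2.6
tcp_pos: [544.8, -66.1, 109.7]
orientation: [[0.255, 0.967, -0.001], [0.967, -0.255, 0.0], [-0.0, -0.001, -1.0]]
force: [0.2, 0.1, -0.6]
finger_gap: 0.998
```

carry_out(targets=[[[0,0,1.2,0,0,0,100],[0,0,1.2,0,0,0,100],[0,0,1.2,0,0,0,100],[0,0,1.0,0,0,0,100],[0,0,0,0,0,0,100]]])

```text
time: 3.02
tcp_pos: [543.3, -66.0, 62.6]
orientation: [[0.255, 0.967, -0.005], [0.967, -0.255, 0.001], [-0.001, -0.005, -1.0]]
force: [0.4, -0.3, 0.4]
finger_gap: 0.998
```

carry_out(targets=[[[0,0,0,0,0,0,20],[0,0,0,0,0,0,10],[0,0,0,0,0,0,0],[0,0,0,0,0,0,0],[0,0,0,0,0,0,0]]])

```text
time: 3.43
tcp_pos: [545.8, -66.3, 65.7]
orientation: [[0.255, 0.967, 0.001], [0.967, -0.255, -0.0], [0.0, 0.001, -1.0]]
force: [-0.6, 0.2, 0.4]
finger_gap: 0.299
```

carry_out(targets=[[[0,0,0,0,0,0,0],[0,0,0,0,0,0,0],[0,0,0,0,0,0,0],[0,0,0,0,0,0,0],[0,0,0,0,0,0,0]]])

```text
time: 3.85
tcp_pos: [545.3, -66.2, 65.0]
orientation: [[0.255, 0.967, 0.0], [0.967, -0.255, 0.0], [0.0, 0.0, -1.0]]
force: [0.6, 1.0, -0.2]
finger_gap: -0.002
```

Run:
```python
from st import *
rep()
```

```text
t 3.85 p [545.3 -66.2  65. ] tank xy 17.7 -38.0 yaw y -14.78 F [ 0.6  1.  -0.2] gap -0.001653119330694879
[[0.255, 0.967, 0.0], [0.967, -0.255, 0.0], [0.0, 0.0, -1.0]] [-0.12  0.41 -0.35  0.81  0.    1.71]
```

Run:
```python
from h import *
a,_,_=grab("top","t1"); b,d,W=grab("scene","s1")
x=cv2.resize(a[170:330,210:430],(800,582),interpolation=cv2.INTER_CUBIC)[:,:,::-1]
y=cv2.resize(b[120:300,180:420],(800,600),interpolation=cv2.INTER_CUBIC)[:,:,::-1]
cv2.imwrite("pics/t1c.png",np.hstack([x[:580:1],y[:580]])[::1]); im=cv2.imread("pics/t1c.png"); cv2.imwrite("pics/t1d.png",cv2.resize(im,(800,290)))
cv2.imwrite("pics/s1c.png",y)
```

```text
(no output)
```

View pics/t1d.png

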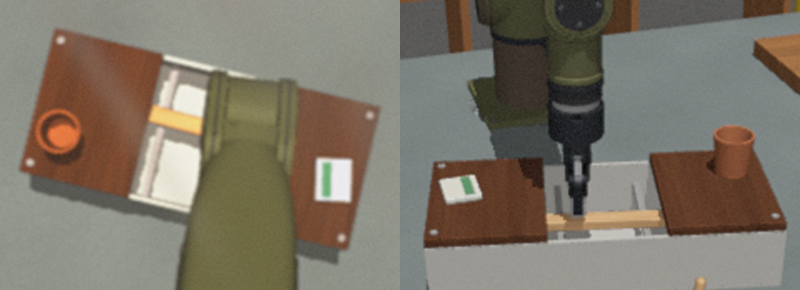

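View pics/s1c.png

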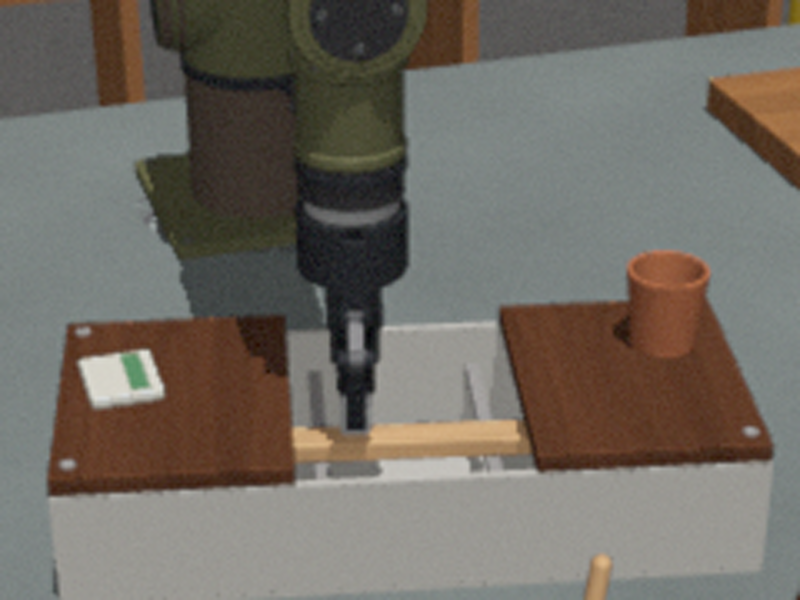

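Run:
```python
from st import *
for n in("s0","s1","t0","t1"):
    z=np.load(f"pics/{n}.npz"); im=z["im"]; W=cloud("scene" if n[0]=="s" else "top",z["d"]); h=cv2.cvtColor(im,cv2.COLOR_RGB2HSV)
    X=(W[...,:2]-c)@ex; Y=(W[...,:2]-c)@e; Z=W[...,2]
    m=(abs(Y)<72)&(abs(X)<90)&(Z>55)&(Z<95)&(h[...,1]>90)&(h[...,2]>110)
    print(n,m.sum())
    for a in range(-70,70,20):
        q=m&(Y>=a)&(Y<a+20)
        if q.sum()>5: print("  y",a+10,"n",q.sum(),"x",np.percentile(X[q],[2,98]).round(1),"z",np.percentile(Z[q],[5,50,95]).round(1))
    if n=="s1":
        g=(abs(X-17)<60)&(abs(Y+38)<60)&(Z>40)&(Z<200)&(h[...,1]<100)&(h[...,2]<130)&(z["d"]>0)
        for a in range(40,200,12):
            q=g&(Z>=a)&(Z<a+12)
            if q.sum()>3: print("  grip z",a,"n",q.sum(),"X",np.percentile(X[q],[5,50,95]).round(1),"Y",np.percentile(Y[q],[5,50,95]).round(1))
print(proj("scene",np.array([*p[:2],p[2]-17])),proj("scene",p), [proj("scene",np.array([*(c+ex*17),z])) for z in(58,74)])
```

```text
s0 583
  y -60 n 80 x [11.8 35.6] z [62.1 72.7 76.8]
  y -40 n 88 x [11.2 37.4] z [61.4 72.8 76.3]
  y -20 n 75 x [13.8 37.2] z [62.5 72.2 76.7]
  y 0 n 81 x [10.1 36.5] z [61.6 72.1 76.7]
  y 20 n 81 x [12.5 37.8] z [62.9 73.  76.9]
  y 40 n 85 x [16.  39.2] z [61.1 72.3 76.2]
  y 60 n 80 x [16.1 37.8] z [62.9 72.5 76.3]
s1 553
  y -60 n 77 x [11.6 36.2] z [61.7 72.2 76.6]
  y -40 n 63 x [25.7 35.7] z [61.1 69.4 75.5]
  y -20 n 72 x [12.6 36.1] z [61.5 72.3 75.4]
  y 0 n 82 x [14.2 36. ] z [62.4 72.  76.3]
  y 20 n 83 x [12.5 36.8] z [61.7 72.8 76.3]
  y 40 n 83 x [14.5 37.2] z [60.5 71.8 75.8]
  y 60 n 78 x [13.4 39.7] z [62.4 72.5 75.8]
  grip z 52 n 28 X [-40.7 -24.4  39. ] Y [-69.7 -61.9 -58.2]
  grip z 64 n 17 X [ 9.1 18.7 23.2] Y [-67.3 -48.4 -34.2]
  grip z 76 n 28 X [18.5 23.6 30.4] Y [-48.3 -39.4 -29.7]
  grip z 88 n 34 X [20.8 27.2 32.2] Y [-48.3 -39.7 -29.9]
  grip z 100 n 54 X [-21.8  26.5  41.2] Y [-84.1 -43.8 -29.5]
  grip z 112 n 10 X [10.9 32.2 45.8] Y [-49.9 -44.2 -33.4]
  grip z 124 n 34 X [37.4 48.4 56.6] Y [-50.5 -39.8 -28.1]
  grip z 136 n 44 X [ 3.5 59.7 66.2] 
[... 385 characters left out ...]
[ 5.1 29.2] z [68.2 74.  78.7]
  y -20 n 72 x [ 5.5 29.4] z [67.6 73.  77.6]
  y 0 n 71 x [ 6.2 29.8] z [67.1 73.7 79.2]
  y 20 n 74 x [ 6.3 30.6] z [68.3 72.  77. ]
  y 40 n 72 x [ 7.1 31.4] z [68.1 73.3 79.3]
  y 60 n 74 x [ 7.3 32.1] z [68.7 74.4 78.9]
t1 250
  y 0 n 25 x [ 6.5 29.2] z [70.  74.5 79.6]
  y 20 n 72 x [ 6.3 30.3] z [67.4 73.5 78.5]
  y 40 n 71 x [ 7.1 31.1] z [68.7 73.2 78.5]
  y 60 n 74 x [ 7.4 32. ] z [67.3 73.2 78.1]
(np.float64(286.65494136023915), np.float64(258.5033343295357)) (np.float64(286.5274876708646), np.float64(252.43006091390225)) [(np.float64(302.6139267085333), np.float64(253.9975361896958)), (np.float64(302.58878252160343), np.float64(248.25249067642977))]
```

Run:
```python
from h import *
z=np.load("pics/s0.npz"); W=cloud("scene",z["d"])
P=W[95:160,30:120].reshape(-1,3); im=z["im"]
k=(np.hypot(P[:,0]-190,P[:,1]+489)<90)&(P[:,2]>150)&(P[:,2]<330); P=P[k]
for a in range(160,330,8):
    q=P[(P[:,2]>=a)&(P[:,2]<a+8)]
    if len(q): print(a,len(q),q.min(0).round(),q.max(0).round())
print(proj("scene",np.array([190,-489,203.])),proj("scene",np.array([190,-489,216.])))
r=cv2.resize(im[60:165,20:130],None,fx=3.6,fy=3.6,interpolation=cv2.INTER_CUBIC)
b=np.load("pics/s1.npz")["im"]; r2=cv2.resize(b[180:285,240:350],None,fx=3.6,fy=3.6,interpolation=cv2.INTER_CUBIC)
cv2.imwrite("pics/fin.png",np.hstack([r,r2])[:,:,::-1])
```

```text
240 13 [ 167. -535.  243.] [ 216. -440.  247.]
248 34 [ 168. -539.  248.] [ 221. -434.  256.]
256 52 [ 163. -542.  256.] [ 219. -433.  264.]
264 52 [ 165. -543.  264.] [ 225. -433.  272.]
272 48 [ 159. -542.  272.] [ 222. -434.  280.]
280 43 [ 164. -546.  280.] [ 222. -433.  288.]
288 87 [ 169. -560.  288.] [ 227. -415.  296.]
296 133 [ 152. -562.  296.] [ 232. -416.  304.]
304 177 [ 153. -560.  304.] [ 231. -417.  312.]
312 152 [ 160. -558.  312.] [ 229. -419.  320.]
320 149 [ 160. -558.  320.] [ 234. -418.  328.]
328 32 [ 173. -555.  328.] [ 228. -419.  330.]
(np.float64(83.92922165831592), np.float64(162.57454921009003)) (np.float64(82.91765876147403), np.float64(157.77364034260972))
```

View pics/fin.png

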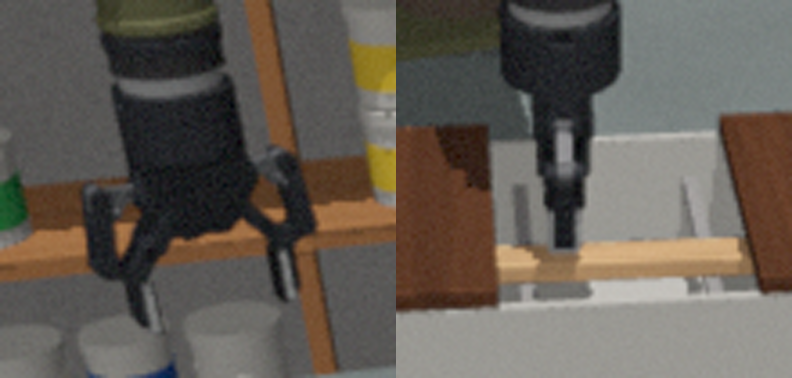

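The camera shows the shut fingertips resting at z≈74 on the stick, about 26 mm higher than the reported pose implies. At the start the open tips showed the same offset (242 against an expected 216). I'll reopen and go 26 mm lower.

carry_out(targets=[[[0,0,-1,0,0,0,0],[0,0,-1,0,0,0,50],[0,0,-0.5,0,0,0,100],[0,0,0,0,0,0,100],[0,0,0,0,0,0,100]]])

```text
time: 4.37
tcp_pos: [546.1, -66.3, 90.9]
orientation: [[0.255, 0.967, 0.002], [0.967, -0.255, -0.0], [0.0, 0.002, -1.0]]
force: [0.3, 0.4, -0.1]
finger_gap: 0.563
```

carry_out(targets=[[[0,0,0,0,0,0,100],[0,0,0,0,0,0,100],[0,0,0,0,0,0,100],[0,0,1,0,0,0,100],[0,0,1,0,0,0,100]]])

```text
time: 4.78
tcp_pos: [545.7, -66.3, 69.5]
orientation: [[0.255, 0.967, 0.001], [0.967, -0.255, -0.0], [0.0, 0.001, -1.0]]
force: [0.3, 1.2, -0.6]
finger_gap: 1.0
```

carry_out(targets=[[[0,0,1,0,0,0,100],[0,0,1,0,0,0,100],[0,0,1.0,0,0,0,100],[0,0,0.1,0,0,0,100],[0,0,0,0,0,0,100]]])

```text
time: 5.2
tcp_pos: [544.2, -66.1, 37.7]
orientation: [[0.255, 0.967, -0.003], [0.967, -0.255, 0.0], [-0.0, -0.003, -1.0]]
force: [0.1, -0.3, 0.0]
finger_gap: 1.0
```

carry_out(targets=[[[0,0,0,0,0,0,20],[0,0,0,0,0,0,10],[0,0,0,0,0,0,0],[0,0,0,0,0,0,0],[0,0,0,0,0,0,0]]])

```text
time: 5.62
tcp_pos: [545.9, -66.3, 39.5]
orientation: [[0.255, 0.967, 0.001], [0.967, -0.255, -0.0], [0.0, 0.001, -1.0]]
force: [0.1, 0.0, 9.5]
finger_gap: 0.293
```

carry_out(targets=[[[0,0,0,0,0,0,0],[0,0,0,0,0,0,0],[0,0,0,0,0,0,0],[0,0,0,0,0,0,0],[0,0,0,0,0,0,0]]])

```text
time: 6.03
tcp_pos: [546.1, -66.3, 39.7]
orientation: [[0.255, 0.967, 0.002], [0.967, -0.255, -0.0], [0.0, 0.002, -1.0]]
force: [-0.7, -0.5, 5.4]
finger_gap: 0.294
```

Run:
```python
from st import *
rep()
```

```text
t 6.0333 p [546.1 -66.3  39.7] tank xy 18.5 -37.9 yaw y -14.78 F [-0.7 -0.5  5.4] gap 0.29390000315164805
[[0.255, 0.967, 0.002], [0.967, -0.255, -0.0], [0.0, 0.002, -1.0]] [-0.12  0.44 -0.38  0.75 -0.    1.71]
```

carry_out(targets=[[[0,0,-0.3,0,0,0,0],[0,0,-0.4,0,0,0,0],[0.5,0,0,0,0,0,0],[0.7,0,0,0,0,0,0],[0.7,0,0,0,0,0,0]]])

```text
time: 6.45
tcp_pos: [550.0, -47.1, 45.7]
orientation: [[0.255, 0.967, -0.001], [0.967, -0.255, 0.0], [0.0, -0.001, -1.0]]
force: [0.8, 0.7, -1.6]
finger_gap: 0.29
```

carry_out(targets=[[[0.9,0,0,0,0,0,0],[0.9,0,0,0,0,0,0],[0.9,0,0,0,0,0,0],[0.9,0,0,0,0,0,0],[0.5,0,0,0,0,0,0]]])

```text
time: 6.87
tcp_pos: [561.0, -6.6, 45.9]
orientation: [[0.254, 0.967, 0.0], [0.967, -0.254, 0.0], [0.0, 0.0, -1.0]]
force: [-0.3, 0.1, -1.4]
finger_gap: 0.292
```

```bash
cat > look.py <<'E'
from st import *
import sys
n=sys.argv[1]; rep(); im,d,W=grab("scene",n)
h=cv2.cvtColor(im,cv2.COLOR_RGB2HSV); X=(W[...,:2]-c)@ex; Y=(W[...,:2]-c)@e; Z=W[...,2]
m=(abs(Y)<260)&(abs(X)<90)&(Z>55)&(Z<420)&(h[...,1]>75)&(h[...,2]>135)&(h[...,0]>10)&(h[...,0]<30)
m=cv2.morphologyEx(m.astype(np.uint8),cv2.MORPH_OPEN,np.ones((2,2)))>0
for a in range(-260,260,20):
    q=m&(Y>=a)&(Y<a+20)
    if q.sum()>5: print("y",a+10,"n",q.sum(),"ymin/max",np.percentile(Y[q],[1,99]).round(1),"x",np.percentile(X[q],[2,98]).round(1),"z",np.percentile(Z[q],[5,50,95]).round(1))
a,b=[int(v) for v in sys.argv[2:4]]; cv2.imwrite(f"pics/{n}c.png",cv2.resize(im[a:a+180,b:b+240],(720,540),interpolation=cv2.INTER_CUBIC)[:,:,::-1])
E
python3 look.py s2 120 180
```

```text
t 6.8667 p [561.   -6.6  45.9] tank xy 19.5 23.6 yaw y -14.71 F [-0.3  0.1 -1.4] gap 0.2916431460978282
[[0.254, 0.967, 0.0], [0.967, -0.254, 0.0], [0.0, 0.0, -1.0]] [-0.01  0.45 -0.34  0.78  0.    1.82]
y -70 n 80 ymin/max [-79.4 -60.3] x [12.2 32.2] z [66.1 78.2 82.8]
y -50 n 82 ymin/max [-59.8 -40.4] x [-64.2  33.8] z [ 8.  77.2 82.5]
y -30 n 87 ymin/max [-39.9 -20.3] x [-62.5  33.8] z [ 8.1 77.2 81.8]
y -10 n 77 ymin/max [-18.9  -0.1] x [-62.3  32.9] z [ 7.2 75.2 81.7]
y 10 n 36 ymin/max [ 0.1 13.4] x [-62.6  37.8] z [ 7.1 72.  79.7]
y 30 n 9 ymin/max [36.7 40. ] x [27.8 36.5] z [69.5 75.2 79.4]
y 50 n 75 ymin/max [41.8 59.1] x [-56.4  35.6] z [58.4 76.5 82.3]
y 70 n 82 ymin/max [60.3 79.9] x [-58.3  35.8] z [59.2 76.2 81.5]
```

View pics/s2c.png

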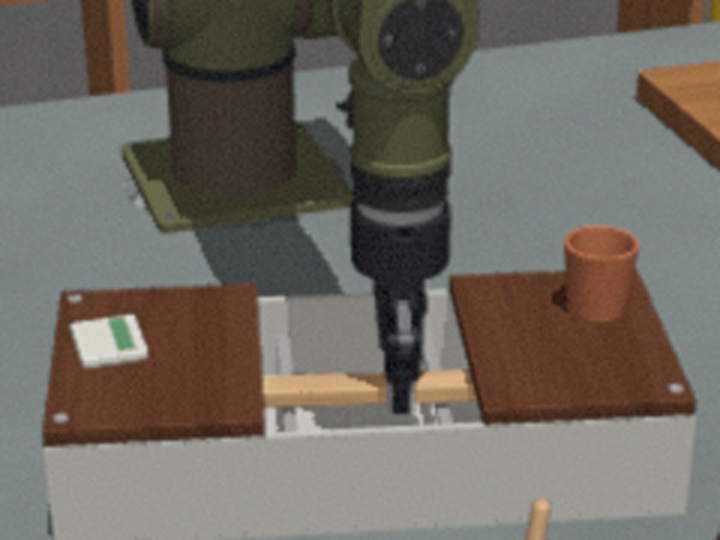

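carry_out(targets=[[[0.3,0,-0.4,0,0,0,0],[0.6,0,0,0,0,0,0],[0.6,0,0,0,0,0,0],[0.3,0,0,0,0,0,0],[0,0,0,0,0,0,0]]])

```text
time: 7.33
tcp_pos: [565.5, 9.8, 50.1]
orientation: [[0.255, 0.967, 0.0], [0.967, -0.255, 0.0], [0.0, 0.0, -1.0]]
force: [-0.2, -0.1, -1.5]
finger_gap: 0.291
```

```bash
python3 look.py s3 120 180
```

```text
t 7.3333 p [565.5   9.8  50.1] tank xy 20.2 40.6 yaw y -14.74 F [-0.2 -0.1 -1.5] gap 0.29144001186421314
[[0.255, 0.967, 0.0], [0.967, -0.255, 0.0], [0.0, 0.0, -1.0]] [ 0.02  0.45 -0.32  0.79  0.    1.85]
y -70 n 59 ymin/max [-72.4 -60.1] x [-59.7  32.1] z [56.9 81.2 85.7]
y -50 n 81 ymin/max [-58.8 -40.7] x [-68.1  33.1] z [69.1 81.9 86.3]
y -30 n 83 ymin/max [-39.8 -20.6] x [11.  32.7] z [70.9 80.8 86.4]
y -10 n 85 ymin/max [-19.2  -0.2] x [-71.8  34.5] z [ 6.6 82.  86.9]
y 10 n 69 ymin/max [ 0.1 18.8] x [-69.7  35.7] z [ 6.6 78.8 86.5]
y 30 n 31 ymin/max [20.6 35.2] x [-71.5  38.2] z [ 5.3 74.9 82.2]
y 50 n 15 ymin/max [55.4 59.6] x [15.6 36.2] z [61.9 79.6 84.6]
y 70 n 77 ymin/max [60.5 79.8] x [-67.   35.3] z [70.5 80.9 85.6]
y 90 n 8 ymin/max [81.5 97.2] x [-71.5  22.4] z [ 3.3  6.  51.3]
```

View pics/s3c.png

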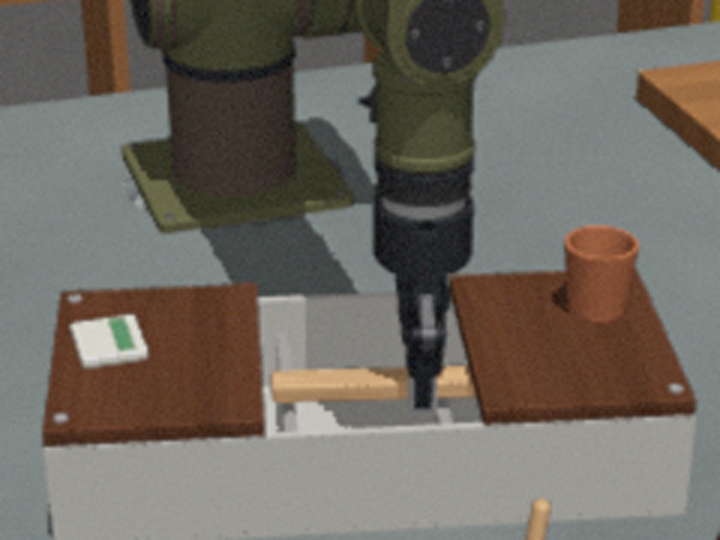

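carry_out(targets=[[[0,0,-0.08,0,-0.035,0,0],[0,0,-0.08,0,-0.035,0,0],[0,0,-0.08,0,-0.035,0,0],[0,0,-0.08,0,-0.035,0,0],[0,0,-0.08,0,-0.035,0,0]]])

```text
time: 7.8
tcp_pos: [565.2, 9.1, 54.1]
orientation: [[0.252, 0.967, -0.045], [0.952, -0.256, -0.17], [-0.176, 0.0, -0.984]]
force: [-0.5, 0.7, -0.9]
finger_gap: 0.289
```

```bash
python3 look.py s4 120 180
```

```text
t 7.8 p [565.2   9.1  54.1] tank xy 20.1 39.9 yaw y -14.82 F [-0.5  0.7 -0.9] gap 0.2893073348078838
[[0.252, 0.967, -0.045], [0.952, -0.256, -0.17], [-0.176, 0.0, -0.984]] [ 0.11  0.49 -0.26  0.89 -0.16  1.95]
y -70 n 33 ymin/max [-67.1 -60. ] x [-3.  32.9] z [ 92.  103.1 109.4]
y -50 n 82 ymin/max [-59.8 -41. ] x [-99.1  33.6] z [ 18.2 102.8 107.8]
y -30 n 85 ymin/max [-39.5 -20.4] x [-99.8  33.3] z [ 24.7  98.9 103.7]
y -10 n 80 ymin/max [-19.1  -0.1] x [-95.3  33.7] z [77.1 94.7 99.9]
y 10 n 83 ymin/max [ 0.1 19.4] x [-87.7  34.1] z [17.6 91.2 96.8]
y 30 n 67 ymin/max [20.2 38.2] x [-84.1  35.9] z [ 6.4 86.7 92.4]
y 70 n 53 ymin/max [60.3 79.5] x [-55.8  38.7] z [66.9 76.3 84.2]
y 90 n 8 ymin/max [81.9 96.9] x [-66.4  33.8] z [ 3.5  7.  71. ]
```

carry_out(targets=[[[0,0,-0.1,0,-0.035,0,0],[0,0,-0.1,0,-0.035,0,0],[0,0,-0.1,0,-0.035,0,0],[0,0,-0.1,0,-0.035,0,0],[0,0,-0.1,0,-0.035,0,0]]])

```text
time: 8.27
tcp_pos: [565.5, 10.4, 58.9]
orientation: [[0.24, 0.967, -0.088], [0.908, -0.256, -0.332], [-0.344, -0.0, -0.939]]
force: [-0.2, -0.6, -1.8]
finger_gap: 0.291
```

```bash
python3 look.py s5 120 180
```

```text
t 8.2667 p [565.5  10.4  58.9] tank xy 20.1 41.1 yaw y -14.82 F [-0.2 -0.6 -1.8] gap 0.29092785468397114
[[0.24, 0.967, -0.088], [0.908, -0.256, -0.332], [-0.344, -0.0, -0.939]] [ 0.2   0.55 -0.18  1.   -0.31  2.05]
y -50 n 79 ymin/max [-57.3 -40.3] x [-98.9  32.5] z [102.5 125.  130.5]
y -30 n 87 ymin/max [-39.  -20.2] x [-99.9  32.6] z [ 53.6 117.9 124.8]
y -10 n 86 ymin/max [-18.8  -0.1] x [-98.4  34.2] z [ 96.6 111.5 117.5]
y 10 n 81 ymin/max [ 0.2 19.5] x [-97.9  34.4] z [ 90.6 102.4 109.9]
y 30 n 90 ymin/max [20.6 39.5] x [-98.8  36.7] z [ 43.1  95.4 102.2]
y 50 n 22 ymin/max [40.4 48. ] x [-93.   41.7] z [ 11.5  95.  103.7]
y 70 n 32 ymin/max [65.1 79.8] x [28.3 37.7] z [68.1 74.6 82.4]
y 90 n 6 ymin/max [81.7 91.6] x [-65.4  35.2] z [ 5.2 37.4 70.2]
```

View pics/s5c.png

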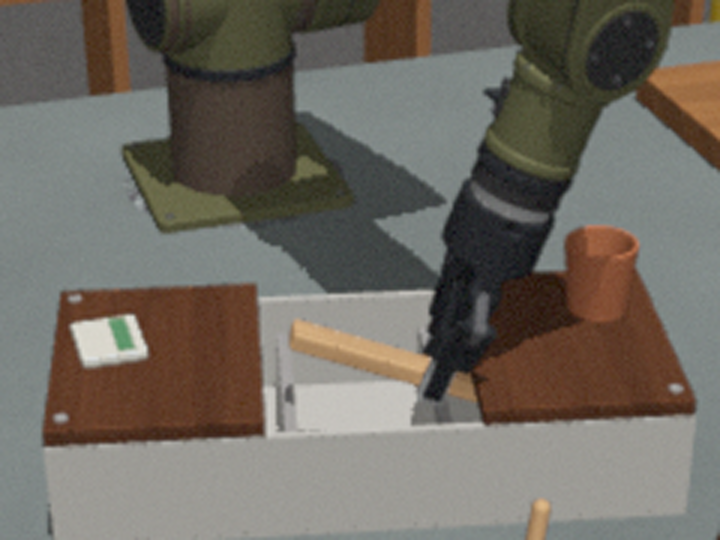

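carry_out(targets=[[[-0.4,0,0,0,0,0,0],[-0.9,0,0,0,0,0,0],[-1.1,0,0,0,0,0,0],[-1.1,0,0,0,0,0,0],[-1.1,0,0,0,0,0,0]]])

```text
time: 8.73
tcp_pos: [553.9, -33.0, 75.4]
orientation: [[0.241, 0.967, -0.088], [0.908, -0.256, -0.331], [-0.343, 0.0, -0.939]]
force: [-0.4, -0.8, -1.0]
finger_gap: 0.293
```

carry_out(targets=[[[-1.1,0,0,0,0,0,0],[-1.1,0,0,0,0,0,0],[-1.1,0,0,0,0,0,0],[-1.1,0,0,0,0,0,0],[-1,0,0,0,0,0,0]]])

```text
time: 9.15
tcp_pos: [541.3, -81.4, 93.7]
orientation: [[0.24, 0.967, -0.087], [0.908, -0.256, -0.332], [-0.343, 0.0, -0.939]]
force: [0.7, -0.7, -1.6]
finger_gap: 0.292
```

```bash
python3 look.py s6 90 150
```

```text
t 9.15 p [541.3 -81.4  93.7] tank xy 17.2 -53.7 yaw y -14.81 F [ 0.7 -0.7 -1.6] gap 0.2915427503182368
[[0.24, 0.967, -0.087], [0.908, -0.256, -0.332], [-0.343, 0.0, -0.939]] [ 0.05  0.46 -0.24  0.98 -0.33  1.9 ]
y -150 n 57 ymin/max [-155.4 -140.6] x [-52.8  30.2] z [105.4 158.8 165.6]
y -130 n 96 ymin/max [-139.6 -121.3] x [-39.   31.2] z [130.4 154.4 160.9]
y -110 n 94 ymin/max [-119.8 -101.3] x [-22.   31.3] z [136.  147.6 154.7]
y -90 n 97 ymin/max [-99.9 -81.2] x [-9.1 31.7] z [125.8 140.8 147. ]
y -70 n 92 ymin/max [-79.8 -61. ] x [-98.8  33. ] z [ 60.1 132.5 139.8]
y -50 n 46 ymin/max [-59.6 -48.1] x [ 1.6 38.5] z [118.4 130.1 138.5]
y -30 n 24 ymin/max [-29.9 -20.7] x [-39.   36.1] z [103.7 110.6 116.7]
y -10 n 52 ymin/max [-18.6  -0. ] x [-99.6  34.3] z [ 65.5 105.5 113.2]
y 10 n 73 ymin/max [ 0.1 19.4] x [-100.3   35. ] z [ 17.5 102.4 108.7]
y 30 n 88 ymin/max [20.5 39.6] x [-98.5  35.6] z [ 11.2  95.6 102.5]
y 50 n 86 ymin/max [40.3 59.5] x [-85.   35.8] z [23.  88.3 95.8]
y 70 n 56 ymin/max [60.2 77. ] x [-60.8  35.9] z [68.6 82.1 87.9]
```

View pics/s6c.png

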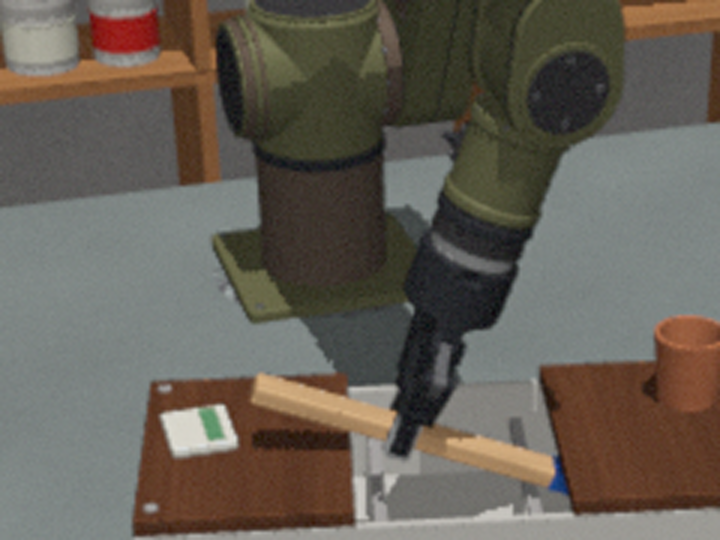

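carry_out(targets=[[[-0.5,0,-0.4,0,-0.035,0,0],[-0.5,0,-0.4,0,-0.035,0,0],[-0.5,0,-0.4,0,-0.035,0,0],[-1,0,0,0,0,0,0],[-1,0,0,0,0,0,0]]])

```text
time: 9.62
tcp_pos: [534.7, -106.6, 118.6]
orientation: [[0.227, 0.967, -0.112], [0.869, -0.253, -0.425], [-0.439, -0.001, -0.898]]
force: [-0.2, 0.3, -0.9]
finger_gap: 0.293
```

carry_out(targets=[[[-1.2,0,0,0,0,0,0],[-1.2,0,0,0,0,0,0],[-1.2,0,0,0,0,0,0],[-1.2,0,0,0,0,0,0],[-1.2,0,0,0,0,0,0]]])

```text
time: 10.03
tcp_pos: [520.3, -160.2, 145.8]
orientation: [[0.23, 0.967, -0.112], [0.868, -0.256, -0.425], [-0.439, 0.0, -0.898]]
force: [-0.2, -0.4, -1.9]
finger_gap: 0.293
```

```bash
python3 look.py s7 60 120
```

```text
t 10.0333 p [ 520.3 -160.2  145.8] tank xy 14.5 -135.2 yaw y -14.83 F [-0.2 -0.4 -1.9] gap 0.29331136837143496
[[0.23, 0.967, -0.112], [0.868, -0.256, -0.425], [-0.439, 0.0, -0.898]] [-0.04  0.4  -0.22  1.05 -0.44  1.82]
y -230 n 30 ymin/max [-237.4 -220.2] x [-355.3   26.2] z [  4.7 218.6 226.8]
y -210 n 100 ymin/max [-219.8 -201.1] x [-331.6   27.6] z [202.2 217.2 224.4]
y -190 n 100 ymin/max [-199.6 -180.3] x [-316.4   29. ] z [194.8 206.9 216. ]
y -170 n 91 ymin/max [-179.3 -161.1] x [-56.5  28.6] z [185.3 197.1 205. ]
y -150 n 101 ymin/max [-159.8 -140. ] x [-89.6  30. ] z [172.5 187.5 195.3]
y -130 n 54 ymin/max [-139.8 -126.2] x [ 8.1 35.2] z [171.2 181.9 187.9]
y -110 n 23 ymin/max [-110.2 -100.9] x [-23.4  29.7] z [152.4 160.1 166.3]
y -90 n 48 ymin/max [-99.2 -81.3] x [-43.6  32.8] z [119.4 152.7 160.9]
y -70 n 73 ymin/max [-79.3 -60.6] x [-99.2  32.7] z [ 66.8 145.9 153.9]
y -50 n 92 ymin/max [-59.2 -40.1] x [-101.    33.2] z [ 94.8 137.  145.9]
y -30 n 90 ymin/max [-39.  -20.3] x [-95.7  34.9] z [113.2 127.7 136.4]
y -10 n 47 ymin/max [-19.7  -8.2] x [-100.2   34.1] z [ 58.5 121.  127.7]
```

View pics/s7c.png

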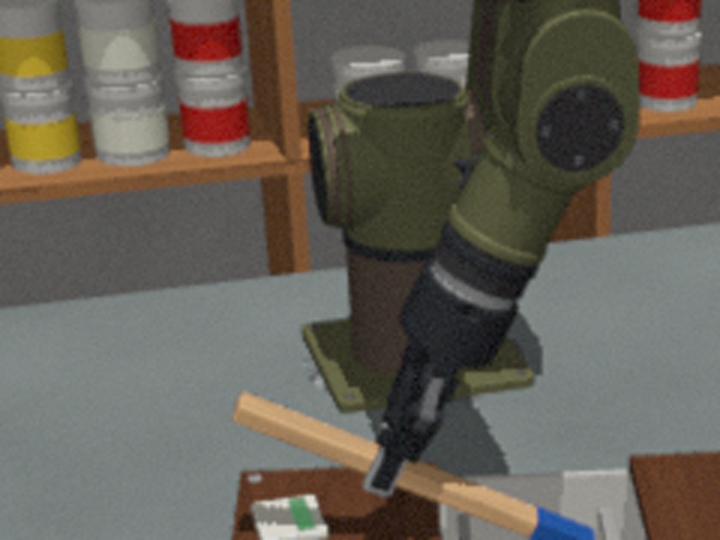

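carry_out(targets=[[[-0.5,0,-1,0,0,0,0],[-0.88,0,-1.8,0,0,0,0],[-0.88,0,-1.8,0,0,0,0],[-0.88,0,-1.8,0,0,0,0],[-0.88,0,-1.8,0,0,0,0]]])

```text
time: 10.5
tcp_pos: [520.5, -159.1, 237.3]
orientation: [[0.229, 0.967, -0.112], [0.869, -0.256, -0.425], [-0.439, -0.0, -0.898]]
force: [0.8, 0.3, -1.3]
finger_gap: 0.291
```

carry_out(targets=[[[-0.88,0,-1.8,0,0,0,0],[-0.88,0,-1.8,0,0,0,0],[-0.88,0,-1.8,0,0,0,0],[-0.5,0,-1,0,0,0,0],[0,0,0,0,0.025,0,0]]])

```text
time: 10.92
tcp_pos: [522.0, -158.6, 309.8]
orientation: [[0.233, 0.967, -0.102], [0.879, -0.254, -0.402], [-0.415, 0.004, -0.91]]
force: [0.8, 0.5, -0.3]
finger_gap: 0.29
```

carry_out(targets=[[[0,0,0,0,0.045,0,0],[0,0,0,0,0.045,0,0],[0,0,0,0,0.045,0,0],[0,0,0,0,0.045,0,0],[0,0,0,0,0.045,0,0]]])

```text
time: 11.33
tcp_pos: [520.4, -159.1, 307.0]
orientation: [[0.25, 0.967, -0.052], [0.947, -0.255, -0.194], [-0.2, -0.0, -0.98]]
force: [-0.3, -0.2, -2.3]
finger_gap: 0.29
```

carry_out(targets=[[[0,0,0,0,0.045,0,0],[0,0,0,0,0.045,0,0],[0,0,0,0,0.045,0,0],[0,0,0,0,0.045,0,0],[0,0,0,0,0.025,0,0]]])

```text
time: 11.75
tcp_pos: [520.2, -159.8, 307.1]
orientation: [[0.256, 0.967, 0.0], [0.967, -0.256, 0.002], [0.002, -0.0, -1.0]]
force: [0.5, -0.9, -1.6]
finger_gap: 0.288
```

carry_out(targets=[[[0,0,0,0,0,0,0],[0,0,0,0,0,0,0],[0,0,0,0,0,0,0],[0,0,0,0,0,0,0],[0,0,0,0,0,0,0]]])

```text
time: 12.17
tcp_pos: [520.9, -158.3, 307.5]
orientation: [[0.254, 0.967, -0.0], [0.967, -0.254, -0.0], [-0.0, -0.0, -1.0]]
force: [0.7, 0.4, -0.8]
finger_gap: 0.29
```

```bash
python3 look.py s8 60 120; python3 -c "
import cv2;im=cv2.imread('pics/s8.png');cv2.imwrite('pics/s8f.png',im)"
```

```text
t 12.1667 p [ 520.9 -158.3  307.5] tank xy 14.7 -133.3 yaw y -14.73 F [ 0.7  0.4 -0.8] gap 0.2903580405398041
[[0.254, 0.967, -0.0], [0.967, -0.254, -0.0], [-0.0, -0.0, -1.0]] [-0.3   0.27  0.11  1.4  -0.    1.53]
y -250 n 37 ymin/max [-254.7 -240. ] x [-770.4   26.2] z [  0.7 336.6 343.3]
y -230 n 90 ymin/max [-239.3 -220.4] x [-762.1   27.1] z [328.6 337.8 343.6]
y -210 n 95 ymin/max [-219.8 -200.6] x [ 5.8 28.2] z [328.9 339.6 343.3]
y -190 n 99 ymin/max [-199.7 -180.4] x [ 7.7 28.3] z [328.5 338.9 343.2]
y -170 n 87 ymin/max [-179.  -160.3] x [11.4 29.9] z [327.6 337.8 343.1]
y -150 n 51 ymin/max [-159.9 -143.7] x [22.6 32.8] z [327.5 333.5 340.9]
y -110 n 86 ymin/max [-118.9 -100.2] x [-466.6   32. ] z [126.1 336.5 342.4]
y -90 n 104 ymin/max [-99.8 -80.6] x [-465.6   31.8] z [124.8 338.2 343. ]
y -70 n 103 ymin/max [-79.2 -60.2] x [-469.3   33.4] z [143.6 337.1 342.4]
y -50 n 96 ymin/max [-59.7 -40.8] x [-478.7   33.5] z [274.6 337.6 342.8]
y -30 n 96 ymin/max [-39.5 -20.2] x [12.9 34. ] z [327.  337.7 342.6]
y -10 n 49 ymin/max [-19.5  -9.6] x [-745.    35.3] z [327.6 338.1 343.3]
```

View pics/s8f.png

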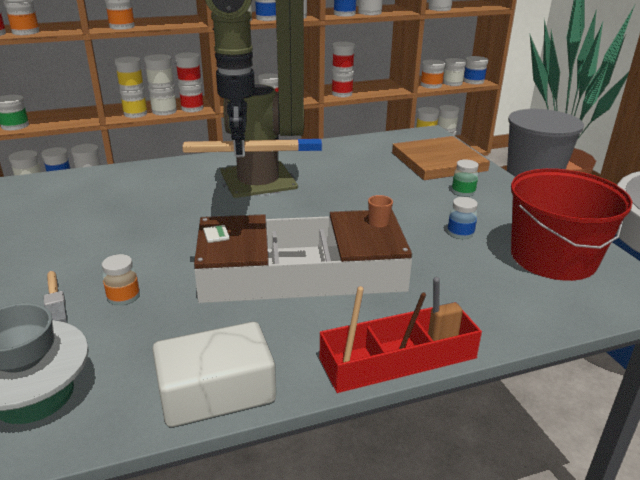

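The stick is held level with its top at z≈341, spanning (184,147) to (321,145). The cup, tile and jars appear at their starting pixels. I'm handing the job in.

```bash
python3 -c "
from bench import manip
s=manip.observe(); print(abs(s['joint_velocities']).max() if hasattr(s['joint_velocities'],'max') else s['joint_velocities'])
print(manip.job_done())"
```

```text
0.0022820909503948198
the job is handed in; nothing more can be done
None
```

I drew the stick out and handed the job in at 12.2 s with it still held; no verdict is reported. I gripped it through the gap and slid it about 79 mm towards the +y board. I then tilted the plain end up about 20° and drew it out slantwise over the tile's board. After that I lifted it and levelled it.

- **Last checks:** the camera shows the stick level, with its top at z ≈ 341 mm and about 220 mm clear of the boards. The grip opening reads 0.29 (about 25 mm) and the joints are practically still. By eye, the cup, tile and both jars are where they were in the first picture; I did not measure them again.
- **What disagreed:** the first grasp closed on nothing. The camera showed the fingertips about 26 mm farther back along the tool than the reported TCP and the tip reach imply. I regrasped 26 mm lower, and the later camera checks fitted that offset.

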